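# Start up the bun steamer

### The job

Start up the bun steamer with the fingertips: seen from the robot's side of the control deck, press on the mains (the big rocker at the left end), then the water feed (the next rocker to its right), and only when the feed is on the heating (the rocker right of that), so that the boiler never heats dry; a rocker is on when its far half is pressed down. Last of all push the round start button at the right end fully in and let it come back up. Leave the fan rocker, the one nearest the button, as it stands, and do not shift or pick up the basket, the dish, the shaker or anything else about the steamer.

Things in the scene. Friction and masses are not known exactly. Their poses are not given: they have to be found in the camera images.
- steamer: low stainless counter-top bun steamer, 420 wide (y) x 420 deep (x) x 115 mm high, fixed. Origin on the table under the middle of its control deck; +x points away from the operator (on the robot's side), +y to the operator's left, z up. Behind the deck (x from 63 to 355 mm) its level top, 115 mm high, carries the basket (front edge at x about 105), the dish and the shaker
- deck: control deck: the steamer's aluminium-faced front strip, 420 wide x 125 mm deep, sloping up away from the operator at 0.21 rad. Origin in the middle of its face, 95 mm above the table; x up the slope, y left, z out of the face. On the line x = 0, left to right: mains rocker y = +150 mm, feed +78, heating +13, fan -52, start button -140
- mains (a joint): mains rocker (black, the biggest: 46 along the slope x 34 mm wide), rad: 0 = off (as at the start), 0.36 = on; counts as on above 0.30. It tips about its middle, across the deck. Off, its far half stands up and the near half lies flat; press the far half down until it lies flat (parallel to the deck, 4 mm above its face) to switch on. The frame round it is 3 mm high
- mains_far (a point): where to press the mains rocker: on the face of its far half, 14 mm from its middle; 9 mm above the deck face when off, 4 mm when on; moves with the rocker. An over-centre spring snaps each rocker to one end or the other once past half way (0.18 rad); it takes 6 to 8 N here
- feed (a joint): water-feed rocker (black, 40 long x 22 mm wide), rad: 0 = off, 0.36 = on, worked like the mains rocker. Off at the start
- feed_far (a point): point on the face of the water-feed rocker's far half, 14 mm from the rocker's middle; heights as for mains_far
- heat (a joint): heating rocker (black, 40 long x 22 mm wide), rad: 0 = off, 0.36 = on, worked like the mains rocker. Off at the start; it must not go on before mains and feed are on
- heat_far (a point): point on the face of the heating rocker's far half, 14 mm from the rocker's middle; heights as for mains_far
- fan (a joint): fan rocker (same size and action as the heating rocker), rad: may be off (0) or on (0.36) at the start and stays as it is
- fan_far (a point): point on the face of the fan rocker's far half, 14 mm from the rocker's middle
- start (a joint): round steel start button of the timer, 32 mm diameter, travel in m: 0 = out, 0.006 = fully in (about 6 N); springs back when let go. Its face stands 10 mm above the deck, 4 mm when fully in; the ring round it is 3 mm high, 40 mm diameter. Counts as pushed above 0.0045
- start_top (a point): centre of the start button's face; moves with it
- basket: loose lidded bamboo steaming basket, 240 mm diameter, 100 mm high with its handle, origin at the centre of its underside, standing on the steamer's top
- dish: loose white sauce dish, 72 mm diameter, 26 mm high, standing on the steamer's top behind the left end of the deck; origin under its centre
- shaker: loose aluminium shaker, 54 mm diameter, 78 mm high, standing on the steamer's top behind the right end of the deck; origin under its centre
- pin: loose wooden rolling pin, 300 mm long along its y, 38 mm thick, lying on the table to the right of the steamer, pointing roughly away from the robot; origin on the table under its middle
- scraper: loose dough scraper, 110 x 150 mm, 24 mm high, on the table beside the steamer
- bowls: loose stack of white paper bowls, 116 mm diameter, 158 mm high, on the table beside the steamer; origin under its centre
- tub: loose blue-grey lidded tub, 120 x 180 mm, 70 mm high, on the table beside the steamer; origin under its centre
- bottle: loose brown sauce bottle, 60 mm diameter, 170 mm high, on the table beside the steamer; origin under its centre
Mind the look-alikes: they are no part of the job. Several things have the shape of the shaker; the one meant has the colours described above.

How it is judged:
By the outcome, as a careful person would: the job done as asked, in the order asked, and still so for the second after the job is handed in, with the robot touching nothing.
It also fails if it takes over 43 s, if anything falls off the work surface, if the arm or the gripper's body presses on something with over 40 N, if the wrist force passes 120 N, or if a joint passes its speed limit or range.

### The arm

A 6-joint arm with a two-finger parallel gripper is mounted at the origin on the work surface. World frame = base frame: x ahead of the robot, y to its left, z up, the work surface at z = 0. Lengths are in m, angles in rad, forces in N, time in s.
With the tool pointing down it reaches from about 0.3 to 0.775 m from the base axis. Payload 14.6 kg.
Tool frame: the origin (TCP) lies between the finger pads; the fingertips stand 14 mm ahead of it and the grasp point (between the pads) lies 5 mm behind it; z points along the fingers, y is the line along which they close (so a half turn about z gives the same grasp; the last joint's range is limited). The gripper opens to 94 mm and grips with 3 to 60 N. Pads are 16 mm wide; open, the fingers measure 119 mm over their backs; the gripper's body (75 mm by 177 mm) begins 78 mm behind the grasp point.
Start: joints at [-1.4, 0.3, 1.521, -0, 1.321, -0.067], TCP at [0.13, -0.535, 0.219] pointing down, gripper open.
Joint ranges: [-3.03, 3.03], [-0.79, 2.21], [0.23, 2.52], [-1.04, 4.18], [0, 3.07], [-2.55, 2.55]. Speed limits (rad/s): [2.22, 2.22, 2.57, 3.14, 3.14, 3.14].

### API

Orientations are given as [roll, pitch, yaw] about the fixed x, y, z axes, in that order (R = Rz(yaw) Ry(pitch) Rx(roll)).
In Python, from station import ctrl gives the robot as it stands. The module is installed in compiled form; this text tells all that it offers.
- The arm moves only by the tool move_arm, never from a script. Its argument "targets" is a list of rows, each a list of 7 numbers: the opening, from -1 (shut) to 1 (fully open), then the shift along the tool's x, y, z in units of 50 mm (1.0 is 50 mm), then the turn, a rotation vector about the tool's x, y, z in rad. A call has 1 to 12 rows; each row is the pose to reach, as a shift and turn from the pose commanded when the call began, along the tool's axes at that moment; what a row does not reach only later rows make up. A row lasts 1/10 s, in which the tool goes at most 50 mm and 8.59 degrees, less where a joint would pass 70% of its speed; a pose out of reach is approached as far as the arm can. A call with a gripper value outside its range is refused whole. The fingers move at their own pace and stop on an object; "grip_force" is the grip in N (left out, the last holds). Time passes only in rows, so rows that repeat a pose let the fingers close. It gives the time, the measured TCP pose, the force, the opening and the grip force at its end, in the units of the state.
- ctrl.get_obs(): the state, without advancing time (a new reading comes with each control period).
- ctrl.camera(name): name is "scene" or "top"; returns (picture, depth): 384x512x3 uint8, red, green, blue; 384x512 float32, m along the optical axis (not along the pixel's ray), 0 where there is no reading.
- ctrl.camera_params(name): a dict with "intrinsics" (3x3 intrinsics, pixels), "k1" (the pictures are not rectified: a ray, as slopes to the right and down, at radius r is drawn at 1 + k1 r^2 times it, then the intrinsics apply), "rvec" (rotation vector, rad) and "tvec" (3), from world to camera coordinates, as OpenCV has them. Camera axes: x right, y down, z forward; pixel columns grow to the right and rows downward; lengths in m; the calibration is good to about 2 mm. A picture is of the moment at which its call begins. camera_params takes no time and is no camera call.
- ctrl.hand_in(): hands the job in; it is judged then, once.
Trained networks look in the newest picture that a camera, given by its name, has taken for a name from the list of things; names that differ only in an ending like _2 or _b are one class to them, and where a whole thing is asked for, a point or a joint stands for the part that bears it (a point fixed in the world has none). Each returns a list of dicts, best first, with "score" (0 to 1); they miss things now and then, are a little off and sometimes report something else, mostly with a low value. They report only what shows in the picture. A call takes as long as a camera call. They do not tell look-alikes from the thing itself.
- ctrl.cut_out(camera, target): "region" (384x512 bool, what is visible of it) and "point" ([column, row] in pixels, amid what is visible of it).
- ctrl.tip_of(camera, target): "point" ([column, row] in pixels: a listed point, or the origin of a listed thing).
The state is a dict: "time_s": time; "qpos": joint angles; "joint_vel": joint speeds; "tau": joint torques, N m; "ee_pos": TCP position; "eef_rot": TCP orientation; "force": force on the tool from outside, world axes, zero at the start; "moment": the same for the moment, N m; "grip_width": finger opening in m; "grip_force": force on a finger pad.
Only numpy, scipy, OpenCV 4.12 (cv2) and the standard library are available. Lean on these libraries where they do the work, as an engineer would, in place of code of your own. Each camera call takes 0.05 s, during which the arm holds its last target. There are 200 camera calls.

## Working session

There is one attempt and no reset: what is moved stays moved. The work goes in short steps, Python scripts to look and compute and a tool call to move; the robot and the scene stay as the last step left them, time stands still between calls to the robot, and variables do not carry over. Pictures are saved under pics/ and viewed, at most 10 in all, crops included, and the job is handed in when it is done.

Besides the shell and the picture viewer there is one more tool, called after "Call:" by a JSON object that holds its "fn" and its "kwargs". move_arm: Moves the arm, as the interface text tells. Its arguments: {"type":"object","properties":{"targets":{"type":"array"},"grip_force":{"type":"number"}},"required":["targets"]}

```bash
mkdir -p pics
cat > h.py <<'E'
import numpy as np, cv2
from station import ctrl
from scipy.spatial.transform import Rotation as Rn
def cam(n):
    p=ctrl.camera_params(n); K=np.array(p["intrinsics"],float)
    R=cv2.Rodrigues(np.array(p["rvec"],float))[0]; return K,float(p["k1"]),R,np.array(p["tvec"],float).ravel()
def ray(n,uv):
    K,k1,R,t=cam(n)
    s=cv2.undistortPoints(np.array([[uv]],float),K,np.array([k1,0,0,0,0.]))[0,0]
    return -R.T@t, R.T@np.array([s[0],s[1],1.]), 
def world(n,uv,depth):
    o,d=ray(n,uv); return o+d*depth
def proj(n,P):
    K,k1,R,t=cam(n); return cv2.projectPoints(np.array(P,float).reshape(-1,3),cv2.Rodrigues(R)[0],t,K,np.array([k1,0,0,0,0.]))[0].reshape(-1,2)
E
python3 - <<'E'
from h import *
for n in("scene","top"):
    im,d=ctrl.camera(n); cv2.imwrite(f"pics/{n}0.png",im[:,:,::-1]); np.savez(f"{n}0.npz",im=im,d=d)
    for t in("mains_far","feed_far","heat_far","fan_far","start_top","deck","steamer"):
        r=ctrl.tip_of(n,t)
        for q in r[:2]:
            u,v=q["point"]; z=d[int(round(v)),int(round(u))] if 0<=v<383.5 and 0<=u<511.5 else 0
            print(n,t,round(q["score"],2),np.round([u,v],1),world(n,(u,v),z).round(4))
o=ctrl.get_obs(); print({k:np.round(v,3) for k,v in o.items()})
E
```

```text
scene mains_far 0.54 [275. 181.] [0.5766 0.1089 0.1008]
scene mains_far 0.48 [130.5 306.6] [ 0.4242 -0.5489  0.0475]
scene feed_far 0.6 [261.1 192.6] [0.5624 0.0331 0.1039]
scene heat_far 0.39 [248.1 204.3] [ 0.5508 -0.0366  0.1044]
scene fan_far 0.37 [243.1 213.5] [ 0.5562 -0.0781  0.1017]
scene start_top 0.49 [217.  228.2] [ 0.5104 -0.1735  0.0944]
scene deck 0.6 [245.  202.3] [ 0.5334 -0.03    0.0965]
scene steamer 0.6 [246.2 219.3] [ 0.579  -0.0938  0.1027]
scene steamer 0.6 [320.5 139.6] [0.6065 0.4369 0.0521]
top mains_far 0.67 [213.1 181.5] [0.5568 0.1087 0.1029]
top feed_far 0.73 [277.8 185.4] [ 0.5407 -0.0907  0.1031]
top feed_far 0.46 [234.7 180.1] [0.5591 0.0416 0.1105]
top heat_far 0.53 [255.1 179.2] [ 0.5617 -0.0212  0.0992]
top fan_far 0.64 [410.4 172.7] [ 0.5661 -0.4894  0.1587]
top fan_far 0.41 [274.5 183.8] [ 0.5459 -0.0807  0.1027]
top start_top 0.51 [305.6 192.7] [ 0.5164 -0.176   0.1025]
top deck 0.68 [280.5 184.6] [ 0.5429 -0.0991  0.104 ]
top deck 0.6 [262.8 188. ] [ 0.5339 -0.0444  0.099 ]
top steamer 0.56 [259.7 193. ] [ 0.5189 -0.0345  0.0957]
{'time_s': np.float64(0.8), 'qpos': array([-1.4  ,  0.3  ,  1.521, -0.   ,  1.321, -0.067]), 'joint_vel': array([-0.001, -0.   , -0.001,  0.   ,  0.002,  0.001]), 'tau': array([ 0.0000e+00, -5.3163e+01, -3.5290e+01,  7.1000e-02,  2.1000e-02,
       -0.0000e+00]), 'ee_pos': array([ 0.13 , -0.535,  0.219]), 'eef_rot': array([3.142, 0.   , 0.238]), 'force': array([ 0.326, -0.687,  0.479]), 'moment': array([-0.027, -0.015, -0.023]), 'grip_force': np.float64(0.0), 'grip_width': np.float64(0.094)}
```

Run:
```python
import cv2
a=cv2.imread("pics/top0.png"); b=cv2.imread("pics/scene0.png")
cv2.imwrite("pics/topc.png",cv2.resize(a[130:230,180:340],None,fx=5,fy=5,interpolation=cv2.INTER_CUBIC))
cv2.imwrite("pics/both.png",cv2.resize(cv2.vconcat([a,b]),(448,600)) if 0 else b)
```

```text
(no output)
```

View pics/topc.png

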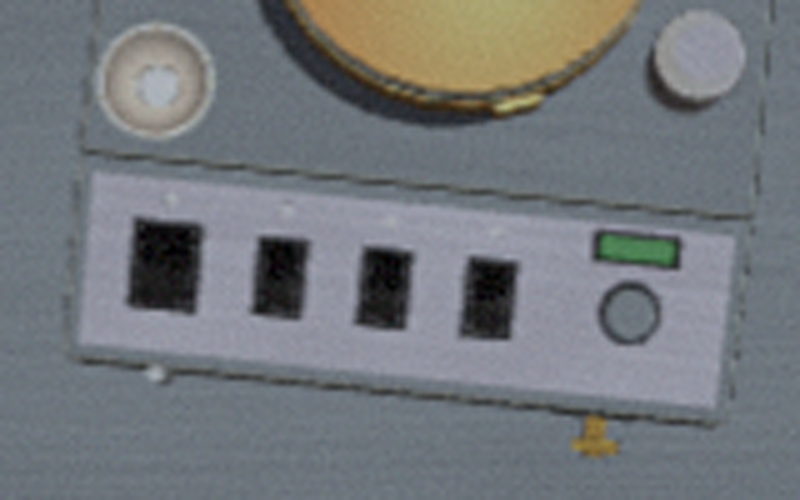

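View pics/scene0.png

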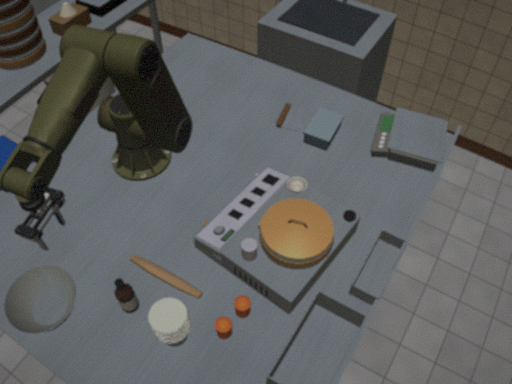

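View pics/top0.png

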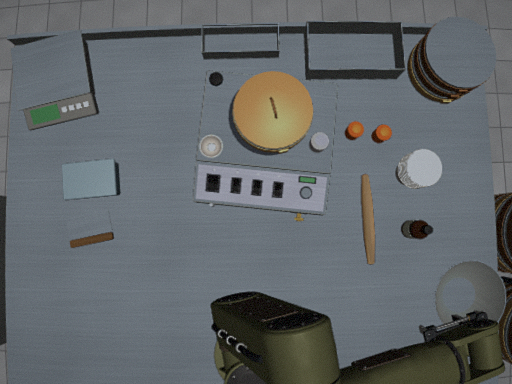

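The pictures show the deck with rocker centres in the top view at about (213,183), (236,185), (257,188) and (278,190), and the button at (306,193). It is turned slightly clockwise. The dish sits behind its left end and the shaker behind its right end. I'll fit the steamer's pose to the dark blobs in both views.

```bash
cat >> h.py <<'E'
def deckR(p): return Rn.from_euler('z',p[2])*Rn.from_euler('y',-0.21)
def dw(p,pts): return deckR(p).apply(pts)+[p[0],p[1],0.095]
E
python3 - <<'E'
from h import *
from scipy.optimize import least_squares
rough=[.53,-.035,-.1]
F=np.array([[0,.150,.0055],[0,.078,.0055],[0,.013,.0055],[0,-.052,.0055],[0,-.14,.010]])
guess={}
guess["top"]=np.array([[213,183.2],[236.2,185.4],[257,187.6],[277.8,189.8],[306,192.6]])
guess["scene"]=np.array([[271,180],[249,202],[234,214],[219,230]])
obs={}
im=np.load("top0.npz")["im"]; 
for n in("top","scene"):
    g=np.load(n+"0.npz")["im"].astype(float).mean(2)
    gs=cv2.resize(g,None,fx=4,fy=4,interpolation=cv2.INTER_CUBIC)
    m=(gs<85).astype(np.uint8); k,l,s,c=cv2.connectedComponentsWithStats(m)
    for i in range(1,k):
        cc=(c[i]+.5)/4-.5
        if s[i,4]>300 and (180<cc[0]<330 and 160<cc[1]<240 ): print(n,cc.round(1),s[i,4])
def pr(n,p): return proj(n,dw(p,F))
r=least_squares(lambda p:(pr("top",p)-guess["top"]).ravel(),rough)
print(r.x,r.fun.round(2)); print(pr("scene",r.x).round(1)); np.save("p.npy",r.x)
E
```

```text
top [212.5 182.7] 3791
top [306.9 179.5] 921
top [235.6 185. ] 2415
top [256.4 187.2] 2421
top [277.3 189.4] 2424
top [304.4 191.4] 572
top [301.2 212.6] 819
scene [270.2 179.4] 1682
scene [258.  191.2] 1110
scene [246.8 202.2] 1187
scene [235.1 213.9] 1223
scene [227.3 235. ] 879
[ 0.53506768 -0.0392941  -0.12008323] [-0.14 -0.05 -0.22  0.08 -0.08 -0.02  0.08 -0.12  0.35  0.11]
[[269.4 178.2]
 [257.3 190.1]
 [246.  201.2]
 [234.3 212.7]
 [217.5 228.2]]
```

```bash
cat >> h.py <<'E'
L=dict(mains=(.013,.150),feed=(.013,.078),heat=(.013,.013),start=(0,-.14))
def tcp_goal(p,name,h,dx=0):   # fingertip h above deck face
    x,y=L[name]; return dw(p,[[x+dx,y,h+.014]])[0], Rn.from_euler('xyz',[np.pi,-.21,p[2]])
def rel(pos,R,ref=None):
    o=ctrl.get_obs(); c,C=(np.array(o["ee_pos"]),Rn.from_euler('xyz',o["eef_rot"])) if ref is None else ref
    return (C.inv().apply(pos-c)/.05).round(3),(C.inv()*R).as_rotvec().round(3)
E
python3 - <<'E'
from h import *
from scipy.optimize import least_squares
F=np.array([[0,.150,.0055],[0,.078,.0055],[0,.013,.0055],[0,-.052,.0055]])
G=dict(top=[[212.5,182.7],[235.6,185],[256.4,187.2],[277.3,189.4]],scene=[[270.2,179.4],[258,191.2],[246.8,202.2],[235.1,213.9]])
for ns in(["top"],["scene"],["top","scene"]):
    r=least_squares(lambda p:np.concatenate([(proj(n,dw(p,F))-G[n]).ravel() for n in ns]),[.53,-.04,-.12]); print(r.x.round(4),r.fun.round(1))
np.save("p.npy",r.x); p=r.x
for k in L: print(k,tcp_goal(p,k,.009)[0].round(4))
print(rel(*tcp_goal(p,"mains",.06)))
E
```

```text
[ 0.5362 -0.0379 -0.1234] [-0.1 -0.1 -0.1  0.   0.1  0.   0.1 -0. ]
[ 0.54   -0.0422 -0.1221] [-0.  -0.1  0.1 -0.  -0.   0.1 -0.1 -0. ]
[ 0.5375 -0.0392 -0.1223] [ 0.3 -0.4  0.3 -0.4  0.5 -0.4  0.5 -0.5 -0.2 -0.9 -0.  -0.9 -0.2 -0.7
 -0.2 -0.9]
mains [0.5637 0.1087 0.1202]
feed [0.5549 0.0373 0.1202]
heat [ 0.547  -0.0272  0.1202]
start [ 0.5157 -0.1775  0.1175]
(array([ 11.27 , -10.533,   0.987]), array([-0.038,  0.208,  0.359]))
```

Call:
{"fn": "move_arm", "kwargs": {"targets": [[-1,1,-0.93,0,-0.01,0.05,0.09],[-1,2,-1.87,0,-0.02,0.1,0.18],[-1,3,-2.8,0,-0.03,0.15,0.27],[-1,4,-3.74,0,-0.038,0.208,0.359],[-1,5,-4.67,0,-0.038,0.208,0.359],[-1,6,-5.6,0,-0.038,0.208,0.359],[-1,7,-6.54,0,-0.038,0.208,0.359],[-1,8,-7.47,0,-0.038,0.208,0.359],[-1,9,-8.4,0.3,-0.038,0.208,0.359],[-1,10,-9.35,0.6,-0.038,0.208,0.359],[-1,11.27,-10.53,0.99,-0.038,0.208,0.359],[-1,11.27,-10.53,0.99,-0.038,0.208,0.359]]}}

```text
time_s: 2.0
ee_pos: [0.4592, -0.0323, 0.1958]
eef_rot: [3.141, -0.212, -0.122]
force: [1.9, -2.0, -0.7]
grip_width: 0.002
grip_force: 0.0
```

Run:
```python
from h import *
p=np.load("p.npy");o=ctrl.get_obs(); print(o["time_s"],o["ee_pos"],o["eef_rot"],o["force"],o["grip_width"]); print(rel(*tcp_goal(p,"mains",.02)))
```

```text
2.0 [ 0.45919034 -0.0322969   0.1957997 ] [ 3.14138662 -0.21165607 -0.12211565] [ 1.8517377  -1.96022975 -0.7220053 ] 0.0019743104399780258
(array([ 1.375, -3.055,  1.621]), array([ 0.   , -0.002,  0.   ]))
```

Call:
{"fn": "move_arm", "kwargs": {"targets": [[-1,0.45,-1,0.3,0,0,0],[-1,0.9,-2,0.6,0,0,0],[-1,1.37,-3.05,1.0,0,0,0],[-1,1.37,-3.05,1.0,0,0,0],[-1,1.37,-3.05,1.5,0,0,0],[-1,1.37,-3.05,1.5,0,0,0],[-1,1.37,-3.05,1.5,0,0,0]]}}

```text
time_s: 2.7
ee_pos: [0.5588, 0.1066, 0.1368]
eef_rot: [3.141, -0.21, -0.123]
force: [0.4, -0.3, -0.2]
grip_width: 0.0007
grip_force: 0.0
```

```bash
cat > v.py <<'E'
from h import *
import sys
p=np.load("p.npy"); n,h,dx=sys.argv[1],float(sys.argv[2]),float(sys.argv[3])
o=ctrl.get_obs(); print(rel(*tcp_goal(p,n,h,dx)), "tip in deck(mm):",((deckR(p).inv().apply(np.array(o["ee_pos"])-[p[0],p[1],.095])-[0,0,.014])*1000).round(1))
if len(sys.argv)>4:
    ims=[]
    for c in("top","scene"):
        im,d=ctrl.camera(c); q=proj(c,dw(p,[[0,0.005,0]]))[0].astype(int)
        ims.append(cv2.resize(im[q[1]-38:q[1]+37,q[0]-70:q[0]+70,::-1],(784,300 if 0 else 298),interpolation=cv2.INTER_CUBIC) if 0 else cv2.resize(im[q[1]-38:q[1]+37,q[0]-60:q[0]+60,::-1],None,fx=4,fy=4,interpolation=cv2.INTER_CUBIC))
    cv2.imwrite("pics/"+sys.argv[4],cv2.vconcat(ims))
E
python3 v.py mains .012 0 a.png
```

```text
(array([ 0.021, -0.056,  0.283]), array([ 0.,  0., -0.])) tip in deck(mm): [ 11.9 147.2  26.2]
```

View pics/a.png

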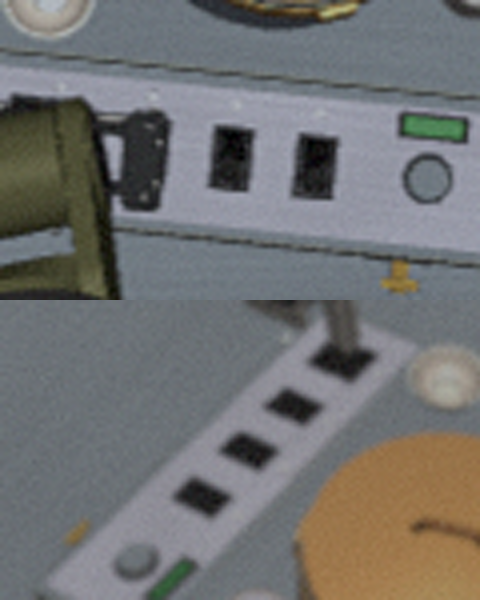

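The scene half shows the shut fingertips just above the far half of the mains rocker, at about (345,350) in the crop. I'll press gradually.

Call:
{"fn": "move_arm", "kwargs": {"targets": [[-1,0.04,-0.05,0.2,0,0,0],[-1,0.04,-0.05,0.28,0,0,0],[-1,0.04,-0.05,0.32,0,0,0],[-1,0.04,-0.05,0.35,0,0,0],[-1,0.04,-0.05,0.38,0,0,0],[-1,0.04,-0.05,0.4,0,0,0],[-1,0.04,-0.05,0.4,0,0,0]]}}

```text
time_s: 3.5
ee_pos: [0.5651, 0.1085, 0.117]
eef_rot: [3.141, -0.209, -0.123]
force: [-0.2, 0.4, -0.3]
grip_width: 0.0007
grip_force: 0.0
```

```bash
python3 v.py mains .004 0
```

```text
(array([-0.014, -0.002,  0.03 ]), array([ 0.   ,  0.001, -0.   ])) tip in deck(mm): [ 13.7 149.9   5.5]
```

Call:
{"fn": "move_arm", "kwargs": {"targets": [[-1,0,0,0.02,0,0,0],[-1,0,0,0.04,0,0,0],[-1,0,0,0.04,0,0,0]]}}

```text
time_s: 3.8
ee_pos: [0.5657, 0.1085, 0.1157]
eef_rot: [3.141, -0.21, -0.123]
force: [-1.9, -0.5, 4.0]
grip_width: 0.0001
grip_force: 2.0
```

Call:
{"fn": "move_arm", "kwargs": {"targets": [[-1,0,0,0.02,0,0,0],[-1,0,0,0.02,0,0,0]]}}

```text
time_s: 4.0
ee_pos: [0.5659, 0.1085, 0.1155]
eef_rot: [3.141, -0.21, -0.123]
force: [-9.6, -0.8, 13.8]
grip_width: 0.0002
grip_force: 7.9
```

Call:
{"fn": "move_arm", "kwargs": {"targets": [[-1,0,0,0.02,0,0,0],[-1,0,0,0.02,0,0,0]]}}

```text
time_s: 4.2
ee_pos: [0.566, 0.1085, 0.1153]
eef_rot: [3.141, -0.211, -0.122]
force: [-16.7, -1.2, 24.8]
grip_width: 0.0004
grip_force: 13.4
```

```bash
python3 v.py mains .004 0
```

```text
(array([-0.025,  0.001, -0.006]), array([ 0.   , -0.001, -0.   ])) tip in deck(mm): [ 14.3 150.1   3.7]
```

Call:
{"fn": "move_arm", "kwargs": {"targets": [[-1,0,0,-0.25,0,0,0],[-1,0,0,-0.6,0,0,0],[-1,0,0.72,-0.6,0,0,0],[-1,0,1.44,-0.6,0,0,0],[-1,0,1.44,-0.6,0,0,0],[-1,0,1.44,-0.6,0,0,0]]}}

```text
time_s: 4.8
ee_pos: [0.5513, 0.0373, 0.1431]
eef_rot: [-3.142, -0.211, -0.124]
force: [0.7, 0.1, 1.2]
grip_width: 0.0004
grip_force: 0.0
```

```bash
python3 v.py feed .009 0 b.png
```

```text
(array([-0.026, -0.008,  0.463]), array([ 0.   , -0.001, -0.002])) tip in deck(mm): [14.3 77.6 32.2]
```

View pics/b.png

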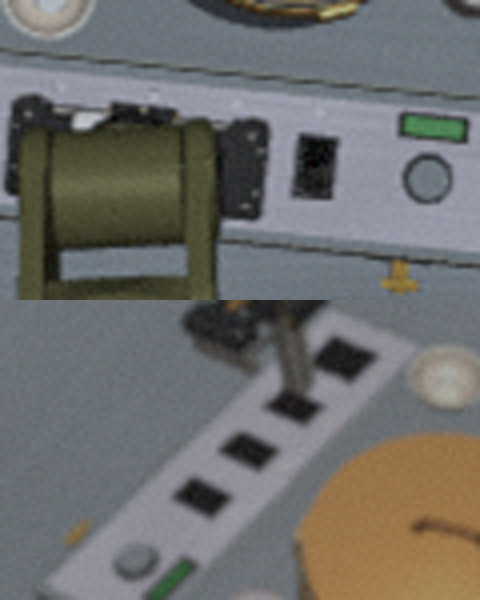

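The scene view shows the tips above the feed rocker, at about (295,395) in the crop. Mains state isn't readable by eye, so I'll compare depth before and after.

```bash
cat > dep.py <<'E'
from h import *
p=np.load("p.npy")
def prof(n,d,y,hw):
    v,u=np.mgrid[140:270,170:330]; K,k1,R,t=cam(n)
    s=cv2.undistortPoints(np.stack([u,v],-1).reshape(-1,1,2).astype(float),K,np.array([k1,0,0,0,0.]))[:,0]
    z=d[v,u].ravel(); P=(np.c_[s,np.ones(len(s))]*z[:,None]-t)@R
    q=deckR(p).inv().apply(P-[p[0],p[1],.095])*1000; k=(z>0)&(abs(q[:,1]-y)<hw)
    return [(round(float(np.median(q[k&(abs(q[:,0]-x)<4),2])),1),int((k&(abs(q[:,0]-x)<4)).sum())) for x in(-40,-14,-7,7,14,40)]
if __name__=="__main__":
    for lab in("old","now"):
        for n in("scene","top"):
            d=np.load(n+"0.npz")["d"] if lab=="old" else ctrl.camera(n)[1]
            for nm,y,w in(("mains",150,12),("feed",78,9),("heat",13,9),("fan",-52,9)): print(lab,n,nm,prof(n,d,y,w))
E
python3 dep.py
```

```text
old scene mains [(-1.0, 7), (4.5, 9), (2.5, 10), (6.0, 6), (5.9, 6), (-0.3, 10)]
old scene feed [(-1.2, 6), (1.7, 7), (1.4, 9), (4.8, 7), (5.3, 5), (-0.3, 5)]
old scene heat [(0.3, 7), (1.7, 7), (1.9, 9), (7.3, 5), (7.8, 9), (-0.9, 2)]
old scene fan [(0.2, 7), (4.1, 7), (3.3, 8), (4.9, 4), (7.0, 8), (-0.0, 10)]
old top mains [(0.7, 18), (3.8, 21), (3.2, 22), (6.3, 19), (10.4, 18), (1.0, 19)]
old top feed [(0.8, 15), (3.0, 18), (5.1, 14), (5.5, 13), (9.4, 17), (1.3, 16)]
old top heat [(0.1, 15), (1.9, 16), (3.9, 16), (6.4, 13), (8.8, 13), (2.5, 15)]
old top fan [(0.2, 15), (2.5, 14), (3.6, 16), (6.8, 12), (8.8, 13), (0.9, 16)]
now scene mains [(-0.3, 6), (5.6, 14), (2.0, 9), (2.1, 9), (4.8, 20), (142.7, 38)]
now scene feed [(-2.5, 5), (0.8, 10), (-1.1, 6), (6.8, 5), (12.4, 10), (178.0, 38)]
now scene heat [(-2.6, 7), (5.3, 11), (5.1, 17), (170.4, 18), (169.9, 26), (146.9, 23)]
now scene fan [(-0.7, 9), (1.5, 10), (1.5, 9), (5.3, 5), (7.4, 8), (-0.4, 10)]
now top mains [(nan, 0), (172.3, 5), (172.3, 3), (170.8, 3), (172.7, 6), (170.5, 47)]
now top feed [(418.3, 41), (326.2, 19), (332.4, 21), (338.5, 25), (338.8, 25), (323.9, 47)]
now top heat [(389.5, 18), (173.7, 25), (174.7, 24), (173.3, 23), (172.9, 23), (169.0, 35)]
now top fan [(-0.5, 13), (3.7, 16), (4.6, 18), (7.2, 15), (9.5, 14), (1.8, 16)]
  return _methods._mean(a, axis=axis, dtype=dtype,
  ret = ret.dtype.type(ret / rcount)
```

Call:
{"fn": "move_arm", "kwargs": {"targets": [[-1,-0.06,-0.01,0.3,0,0,0],[-1,-0.06,-0.01,0.4,0,0,0],[-1,-0.06,-0.01,0.45,0,0,0],[-1,-0.06,-0.01,0.49,0,0,0],[-1,-0.06,-0.01,0.53,0,0,0],[-1,-0.06,-0.01,0.56,0,0,0],[-1,-0.06,-0.01,0.56,0,0,0]]}}

```text
time_s: 5.7
ee_pos: [0.5541, 0.0379, 0.1151]
eef_rot: [3.141, -0.21, -0.123]
force: [-1.3, 0.5, 2.6]
grip_width: 0.0004
grip_force: 1.4
```

```bash
python3 v.py feed .004 0
```

```text
(array([0.038, 0.01 , 0.003]), array([ 0., -0., -0.])) tip in deck(mm): [11.1 78.5  4.1]
```

Press a little more, then lift and retreat toward the robot so the top view is clear.

Call:
{"fn": "move_arm", "kwargs": {"targets": [[-1,0,0,0.02,0,0,0],[-1,0,0,0.03,0,0,0],[-1,0,0,0.03,0,0,0]]}}

```text
time_s: 6.0
ee_pos: [0.5543, 0.0379, 0.1148]
eef_rot: [3.141, -0.211, -0.123]
force: [-14.3, 0.1, 20.1]
grip_width: 0.0004
grip_force: 11.0
```

Call:
{"fn": "move_arm", "kwargs": {"targets": [[-1,0,0,-0.3,0,0,0],[-1,0,0,-0.8,0,0,0],[-1,-1,1,-1.2,0,0,0],[-1,-2,2,-1.6,0,0,0],[-1,-3,3,-1.6,0,0,0],[-1,-3.2,4,-1.6,0,0,0],[-1,-3.2,4,-1.6,0,0,0],[-1,-3.2,4,-1.6,0,0,0]]}}

```text
time_s: 6.8
ee_pos: [0.3558, -0.1419, 0.1582]
eef_rot: [3.141, -0.211, -0.126]
force: [1.2, 0.1, -0.7]
grip_width: 0.0003
grip_force: 0.0
```

```bash
python3 dep.py 2>/dev/null | grep now; python3 v.py heat .009 0
```

```text
now scene mains [(0.2, 8), (8.1, 12), (5.0, 13), (1.9, 11), (3.3, 11), (-0.3, 11)]
now scene feed [(-1.4, 8), (5.5, 13), (5.3, 8), (1.4, 11), (-0.2, 7), (-0.4, 6)]
now scene heat [(-1.4, 3), (1.4, 7), (1.9, 7), (5.6, 6), (4.8, 10), (0.5, 7)]
now scene fan [(-1.5, 7), (2.7, 9), (3.9, 11), (4.6, 4), (8.2, 10), (-0.7, 7)]
now top mains [(0.9, 19), (7.7, 22), (5.5, 20), (1.5, 22), (3.8, 20), (1.9, 19)]
now top feed [(0.7, 15), (6.0, 17), (5.6, 17), (3.0, 15), (2.0, 17), (1.5, 15)]
now top heat [(-0.4, 15), (4.1, 15), (3.3, 18), (6.9, 12), (8.6, 14), (0.7, 17)]
now top fan [(0.8, 14), (3.9, 15), (3.3, 18), (6.8, 13), (9.4, 13), (2.0, 17)]
(array([ 3.24 , -2.731,  1.474]), array([ 0.001, -0.001, -0.004])) tip in deck(mm): [-149.6 -122.9   82.7]
```

Depth confirms that mains and feed are on: their near halves now stand up. Heating and fan are still off.

Call:
{"fn": "move_arm", "kwargs": {"targets": [[-1,0.8,-0.7,0,0,0,0],[-1,1.6,-1.4,0,0,0,0],[-1,2.4,-2.1,0.3,0,0,0],[-1,3.2,-2.73,0.7,0,0,0],[-1,3.2,-2.73,1.05,0,0,0],[-1,3.2,-2.73,1.05,0,0,0],[-1,3.2,-2.73,1.05,0,0,0]]}}

```text
time_s: 7.6
ee_pos: [0.5407, -0.0234, 0.1398]
eef_rot: [3.141, -0.209, -0.121]
force: [-0.7, 0.1, -0.1]
grip_width: 0.0007
grip_force: 0.0
```

```bash
python3 v.py heat .004 -.002
```

```text
(array([0.009, 0.061, 0.511]), array([-0.   ,  0.001,  0.001])) tip in deck(mm): [10.6 16.1 29.6]
```

Call:
{"fn": "move_arm", "kwargs": {"targets": [[-1,0.01,0.04,0.25,0,0,0],[-1,0.01,0.04,0.35,0,0,0],[-1,0.01,0.04,0.4,0,0,0],[-1,0.01,0.04,0.44,0,0,0],[-1,0.01,0.04,0.48,0,0,0],[-1,0.01,0.04,0.51,0,0,0],[-1,0.01,0.04,0.51,0,0,0]]}}

```text
time_s: 8.3
ee_pos: [0.5463, -0.0272, 0.1152]
eef_rot: [3.142, -0.21, -0.123]
force: [0.6, -0.8, 0.3]
grip_width: 0.0006
grip_force: 0.0
```

```bash
python3 v.py heat .004 -.002
```

```text
(array([-0.006, -0.   ,  0.004]), array([ 0.,  0., -0.])) tip in deck(mm): [11.3 13.   4.2]
```

Press home, then lift and traverse towards the button at the same deck line (153 mm right, 11 mm nearer).

Call:
{"fn": "move_arm", "kwargs": {"targets": [[-1,0,0,0.02,0,0,0],[-1,0,0,0.04,0,0,0],[-1,0,0,0.04,0,0,0]]}}

```text
time_s: 8.6
ee_pos: [0.5466, -0.0271, 0.1148]
eef_rot: [3.141, -0.21, -0.122]
force: [-14.0, 0.7, 19.9]
grip_width: 0.0009
grip_force: 11.6
```

Call:
{"fn": "move_arm", "kwargs": {"targets": [[-1,0,0,-0.3,0,0,0],[-1,0,0,-0.7,0,0,0],[-1,-1,1,-1.2,0,0,0],[-1,-2,2,-1.6,0,0,0],[-1,-3,3,-1.6,0,0,0],[-1,-3.2,3.06,-1.6,0,0,0],[-1,-3.2,3.06,-1.6,0,0,0],[-1,-3.2,3.06,-1.6,0,0,0]]}}

```text
time_s: 9.4
ee_pos: [0.3544, -0.159, 0.1583]
eef_rot: [3.141, -0.21, -0.126]
force: [0.2, 0.6, -0.6]
grip_width: 0.0004
grip_force: 0.0
```

```bash
python3 dep.py 2>/dev/null | grep "now top"; python3 v.py start .010 0
```

```text
now top mains [(0.6, 17), (9.9, 21), (4.9, 19), (3.1, 20), (2.7, 20), (1.2, 18)]
now top feed [(-0.3, 15), (7.7, 15), (6.4, 17), (4.0, 15), (3.9, 16), (2.2, 15)]
now top heat [(1.2, 13), (6.5, 17), (5.9, 18), (2.0, 11), (3.5, 15), (1.0, 16)]
now top fan [(-0.0, 13), (3.2, 14), (2.7, 16), (7.5, 14), (8.8, 13), (2.3, 16)]
(array([ 2.965, -0.009,  1.455]), array([ 0.001, -0.001, -0.002])) tip in deck(mm): [-148.3 -140.2   82.6]
```

All three are on and the fan is still off. Next is the start button.

Call:
{"fn": "move_arm", "kwargs": {"targets": [[-1,1,0,0,0,0,0],[-1,2,0,0.3,0,0,0],[-1,2.96,0,0.8,0,0,0],[-1,2.96,0,1.1,0,0,0],[-1,2.96,0,1.1,0,0,0],[-1,2.96,0,1.1,0,0,0]]}}

```text
time_s: 10.1
ee_pos: [0.5114, -0.1761, 0.1352]
eef_rot: [-3.141, -0.209, -0.121]
force: [0.5, 0.3, 1.0]
grip_width: 0.0003
grip_force: 0.0
```

```bash
python3 v.py start .004 0
```

```text
(array([0.014, 0.019, 0.466]), array([-0.001,  0.001,  0.001])) tip in deck(mm): [  -0.7 -139.    27.3]
```

Call:
{"fn": "move_arm", "kwargs": {"targets": [[-1,0.01,0.01,0.2,0,0,0],[-1,0.01,0.01,0.3,0,0,0],[-1,0.01,0.01,0.35,0,0,0],[-1,0.01,0.01,0.4,0,0,0],[-1,0.01,0.01,0.44,0,0,0],[-1,0.01,0.01,0.47,0,0,0],[-1,0.01,0.01,0.47,0,0,0]]}}

```text
time_s: 10.8
ee_pos: [0.5165, -0.1782, 0.1128]
eef_rot: [3.141, -0.21, -0.122]
force: [-7.0, 1.2, 6.3]
grip_width: 0.0003
grip_force: 3.7
```

```bash
python3 v.py start .004 0
```

```text
(array([ 0.002, -0.01 ,  0.005]), array([ 0.,  0., -0.])) tip in deck(mm): [-1.000e-01 -1.405e+02  4.300e+00]
```

Spring force is present; push to the hard stop.

Call:
{"fn": "move_arm", "kwargs": {"targets": [[-1,0,0,0.02,0,0,0],[-1,0,0,0.04,0,0,0],[-1,0,0,0.04,0,0,0]]}}

```text
time_s: 11.1
ee_pos: [0.5168, -0.1783, 0.1124]
eef_rot: [3.141, -0.21, -0.122]
force: [-21.0, 5.5, 28.4]
grip_width: 0.0001
grip_force: 16.0
```

```bash
python3 v.py start .004 0
```

```text
(array([-0.003, -0.012, -0.004]), array([ 0., -0.,  0.])) tip in deck(mm): [ 1.000e-01 -1.406e+02  3.800e+00]
```

The hard stop was reached at 3.8 mm, so the button is fully in. Lift and retreat.

Call:
{"fn": "move_arm", "kwargs": {"targets": [[-1,0,0,-0.3,0,0,0],[-1,0,0,-0.8,0,0,0],[-1,-1,0,-1.2,0,0,0],[-1,-2,0,-1.6,0,0,0],[-1,-3,0,-1.6,0,0,0],[-1,-3,0,-1.6,0,0,0],[-1,-3,0,-1.6,0,0,0]]}}

```text
time_s: 11.8
ee_pos: [0.3547, -0.1585, 0.1581]
eef_rot: [3.141, -0.212, -0.124]
force: [0.1, -0.4, 0.3]
grip_width: 0.0006
grip_force: 0.0
```

```bash
python3 dep.py 2>/dev/null | grep "now top"; python3 v.py start .01 0 c.png; python3 -c "
from h import *
from dep import prof
for d in (np.load('top0.npz')['d'],ctrl.camera('top')[1]): print(prof('top',d,-140,8))"
```

```text
now top mains [(0.6, 22), (9.0, 23), (6.0, 22), (2.5, 20), (3.8, 19), (1.2, 19)]
now top feed [(0.1, 16), (8.0, 17), (5.8, 16), (3.2, 13), (3.9, 17), (0.2, 15)]
now top heat [(2.8, 15), (7.7, 14), (6.6, 17), (4.0, 13), (3.3, 15), (0.6, 14)]
now top fan [(1.0, 13), (3.0, 13), (2.9, 16), (8.1, 11), (8.3, 13), (1.0, 17)]
(array([ 2.972, -0.018,  1.451]), array([ 0.001, -0.002, -0.   ])) tip in deck(mm): [-148.7 -140.8   82.3]
[(1.2, 14), (8.6, 12), (9.9, 14), (8.4, 12), (3.4, 14), (1.8, 16)]
[(-0.1, 13), (9.1, 10), (9.6, 15), (10.8, 14), (4.8, 15), (3.7, 15)]
```

View pics/c.png

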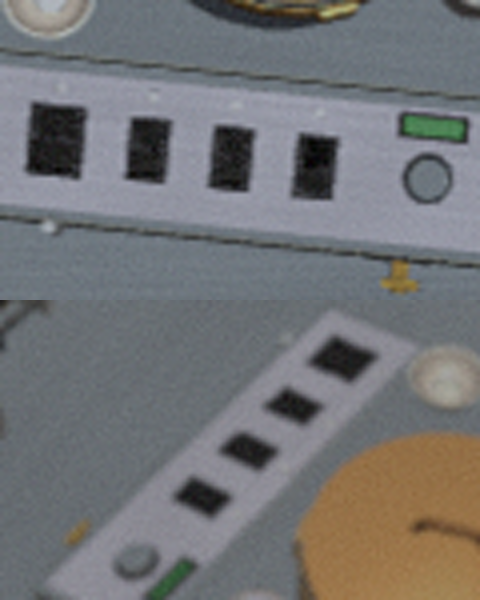

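The deck is clear of the arm. The mains, feed and heating rockers (crop x 57, 148 and 231) are on by depth, the fan (314) is unchanged, and the button (428,178) is back out.

```bash
python3 -c "
from station import ctrl; print(ctrl.hand_in())"
```

```text
the job is handed in; nothing more can be done
None
```

I switched on the mains, then the water feed, then the heating, then pushed the start button fully in and let it come back up; the fan stayed off, nothing else was touched, and I handed the job in at about 12 s.

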